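# Lock the hold-down plate of a cassette gauging nest onto its stud

### The arm

A 6-joint arm with a two-finger parallel gripper is mounted at the origin on a cart in front of the work surface, level with it; the furniture and walls round the work are solid. World frame = base frame: x ahead of the robot, y to its left, z up, the work surface at z = 0. Lengths are in m, angles in rad, forces in N, time in s.
With the tool pointing down it reaches from about 0.425 to 0.95 m from the base axis. Payload 3.5 kg.
Tool frame: the origin (TCP) lies midway between the tips of the shut fingers; the grasp point (between the pads) lies ctrl.grasp_offset behind it (ctrl.grasp_offset is the distance from the TCP to the grasp point, in m); x points along the fingers, y is the direction in which the jaws open and shut, and the axes are right-handed (so a half turn about x gives the same grasp; the last joint's range is limited). The gripper opens to 85 mm and grips with 20 to 120 N. Pads are 22 mm wide; open, the fingers measure 114 mm over their backs; the gripper's body (76 mm by 85 mm) begins 54 mm behind the grasp point. The pads swing forward as they close: fully open they stand 13 mm farther back than shut.
Start: joints at [-1.341, 0.286, 1.577, -0, 1.279, -0.15], TCP at [0.25, -0.627, 0.231] pointing down, gripper open.
Joint ranges: [-2.77, 2.77], [-0.9, 2.22], [0.21, 2.48], [-1.53, 4.67], [0.24, 2.81], [-2.84, 2.84]. Speed limits (rad/s): [2.79, 2.79, 3.14, 3.14, 3.14, 3.14].

### API

Orientations are given as a unit quaternion [x, y, z, w].
In Python, from plant import readout, read_camera, sign_off, ctrl gives the robot as it stands.
- The arm moves only by the tool drive_tool, never from a script. Its argument "steps" is a list of rows, each a list of 5 numbers: the shift along the tool's x, y, z in cm, then the turn about the tool's x in degrees, then the opening, from 0 (shut) to 1 (fully open). A call has 1 to 10 rows; each row shifts and turns the commanded pose from where the row before left it, along the tool's axes as they then stand; what a row does not reach is not made up. A row lasts 1/10 s, in which the tool goes at most 50 mm and 8.59 degrees, less where a joint would pass 70% of its speed; a pose out of reach is approached as far as the arm can. A call is refused whole if a number of a shift passes 5 or a number of a turn 8.59, either way. A call with a gripper value outside its range is refused whole. The fingers move at their own pace and stop on an object; "force" is the grip in N (left out, the last holds). Time passes only in rows, so rows that do not move let the fingers close. It gives the time, the measured TCP pose, the force and the opening at its end, in the units of the state.
- readout.get_state(): the state, without advancing time (a new reading comes with each control period).
- read_camera(name): name is "side" or "top"; returns a dict with "frame" (420x560x3 uint8, red, green, blue), "vertical_fov" (degrees; the focal length in pixels is half the picture's height over the tangent of half this angle, whatever the lens; pixels are square), "cx", "cy" (the principal point, pixels), "eye" and "orientation" of the camera in the world. Camera axes: x right, y up, looking along -z (the intrinsics and any distortion apply to the point x, -y, -z); pixel columns grow to the right and rows downward; lengths in m; the calibration is good to about 2 mm. A picture is of the moment at which its call begins. There is no depth.
- sign_off(): hands the job in, once; it reports no verdict.
The state is a dict: "time": time; "qpos": joint angles; "dq": joint speeds; "joint_efforts": joint torques, N m; "eef_pos": TCP position; "tcp_rot": TCP orientation; "contact_force": force on the tool from outside, world axes, zero at the start; "wrist_torque": the same for the moment, N m; "opening": opening from 0.0 (shut) to 1.0 (fully open).
Only numpy, scipy, OpenCV 4.12 (cv2) and the standard library are available. Lean on these libraries where they do the work, as an engineer would, in place of code of your own. Each camera call takes 0.05 s, during which the arm holds its last target. There are 200 camera calls.

### The job

Take the loose steel hold-down plate by its upright grip, tilt it nose down so that its oblong eye goes past the wide head of the nest's stud, and level it flat on the nest under the head. Keeping hold of it, push it nose-first, straight along the nest, until you feel the eye stop against the stop shoe hidden under the head, so that the nose covers the end of the cassette; press it home there with a steady 5 to 15 N for about half a second, then let go. Never force the plate with more than 25 N, and leave the cassette, loupe, mouse and USB key where they are.

Things in the scene. Friction and masses are not known exactly. Their poses are not given: they have to be found in the camera images.
- nest: Aluminium block fixed to the worktop, 165 x 90 x 15 mm, with an upright mushroom stud and a cassette pocket. Origin: on the worktop under the stud's axis; flat top 15 mm above. x runs along the block, from -103 mm (pocket end, roughly towards the robot's left) to +62 mm; y = -45 to +45 mm. Pocket: x = -99 to -25 mm, 23 mm wide, 6.5 mm deep, too narrow for the plate to drop in.
- stud_foot (a point): Foot of the fixed steel stud, on its axis, level with the nest's top. Neck 12 mm in diameter, 14 mm high, hidden under a round flat head 40 mm in diameter and 5 mm thick (2.5 mm chamfer on its upper rim), so the head spans 14 to 19 mm above the nest's top.
- plate: Loose flat steel hold-down plate, 4 mm thick, about 160 g, lying flat on the worktop. Origin: middle of its oblong eye, on the underside; z up, x from nose to grip. Eye 33 mm along x, 48 mm along y, corners cut by 6 mm; the 40 mm head cannot pass it level. Nose bar x = -28.5 to -16.5 mm, rear bar +16.5 to +28.5 mm, both 68 mm wide; side bars 10 mm wide; stem 44 mm wide back to x = 102 mm.
- plate_grip (a point): Point in the black grip bar that stands up at the rear end of the plate: 97 mm behind the plate's origin, 30 mm above its underside. The bar is 10 mm thick along the plate's x (x = 92 to 102 mm), 44 mm wide, its top 40 mm above the underside.
- eye_front (a point): Middle of the eye's front edge (the nose bar's inner edge), underside, 16.5 mm ahead of the plate's origin. Hooking: plate nose down about 0.65 rad, this bar goes down beside the head on the pocket side to the nest's top, then under the head until this edge bears on the neck.
- eye_rear (a point): Middle of the eye's rear edge, underside, 16.5 mm behind the plate's origin. With the front edge on the neck, lowering the grip end brings this edge past the other side of the head with 3 mm to spare. Home: plate level, pushed 14 to 21 mm nose-first from there, until this edge bears on the hidden stop shoe (stud axis then at x = +3.5 to +10.5 mm in the plate's frame).
- plate_nose (a point): Middle of the plate's nose edge, on the underside, 28.5 mm ahead of the plate's origin.
- stud: The same stud, with its stop shoe; origin as point stud_foot. The shoe is a rigid block 12 mm wide and 7 mm high on the nest's top, on the stud's +x side (away from the pocket), wholly under the head. It is clamped anywhere from 0 to 7 mm out from the neck, its face 6 to 13 mm from the stud's axis; its place cannot be seen or read, only felt.
- cassette: Cream test cassette, 70 x 20 x 5 mm, lying lengthwise in the nest's pocket with its top about 1.5 mm below the nest's top. Origin: centre of its underside. Leave it there.
- loupe: Black loupe, 37 mm across, 34 mm high, standing on the worktop: leave it. Origin: centre of underside.
- mouse: Black computer mouse, 107 x 60 x 42 mm, on the worktop: leave it. Origin: centre of underside.
- usb_key: Small USB key, 55 x 18 x 8 mm, on the worktop: leave it. Origin: centre of underside.
Mind the look-alikes: they are no part of the job. Leave any blue look-alike of the cassette alone.

How it is judged:
On the way, in this order (a step that is already met when the one before it is completed fails the run):
1. The plate, still held, lies level on the nest with its eye round the stud's neck, under the head (angle between plate's own z axis and vertical below 0.06 rad and z of stud_foot in the frame of plate between -0.003 and 0.003 m and y of stud_foot in the frame of plate between -0.012 and 0.012 m and contact force between the fingers and plate above 2 N and x of stud_foot in the frame of plate between -0.013 and 0.0125 m), for 0.1 s.
2. The plate, still held, is pressed home: level, the eye's rear edge bearing on the stud's stop shoe with more than 3 N (angle between plate's own z axis and vertical below 0.06 rad and z of stud_foot in the frame of plate between -0.003 and 0.003 m and y of stud_foot in the frame of plate between -0.012 and 0.012 m and x of stud_foot in the frame of plate between 0.002 and 0.0125 m and angle between the x axis of plate and the x axis of nest, either way round below 0.18 rad and x of plate_nose in the frame of nest below -0.03 m and y of plate_nose in the frame of nest between -0.013 and 0.013 m and contact force between the fingers and plate above 2 N and contact force between plate and stud above 3 N), for 0.2 s.
At the end, for the whole second after the job is handed in: The plate rests level (0.06 rad) and flat (3 mm) on the nest, the rear bar under the stud head where it met the shoe (stud axis 2 to 12.5 mm behind the plate origin, 12 mm sideways), straight along the nest (0.18 rad), nose over the cassette (13 mm sideways); the cassette lies in its pocket (angle between plate's own z axis and vertical below 0.06 rad and z of stud_foot in the frame of plate between -0.003 and 0.003 m and y of stud_foot in the frame of plate between -0.012 and 0.012 m and x of stud_foot in the frame of plate between 0.002 and 0.0125 m and angle between the x axis of plate and the x axis of nest, either way round below 0.18 rad and x of plate_nose in the frame of nest below -0.03 m and y of plate_nose in the frame of nest between -0.013 and 0.013 m and linear speed of plate below 0.02 m/s and z of cassette in the frame of nest between 0.006 and 0.011 m); the robot touches nothing.
It fails at once if The plate is forced against the nest or stud (over 25 N) (contact force between plate and nest above 25 N).
It fails at once if The cassette is pushed out of place (over 6 mm) (distance of cassette from where it was at the start of the episode above 0.006 m).
It fails at once if A bystander is moved more than 15 mm (distance of any of loupe, mouse, usb_key from where it was at the start of the episode above 0.015 m).
It also fails if it takes over 61 s, if anything falls off the work surface, if the arm or the gripper's body presses on something with over 40 N, if the wrist force passes 120 N, or if a joint passes its speed limit or range.

## Working session

There is one attempt and no reset: what is moved stays moved. The work goes in short steps, Python scripts to look and compute and a tool call to move; the robot and the scene stay as the last step left them, time stands still between calls to the robot, and variables do not carry over. Pictures are saved under pics/ and viewed, about 8 in all and at most 12, crops included, and the job is handed in when it is done.

Besides the shell and the picture viewer there is one more tool, called in YAML: its name, and indented under it one key for each argument. drive_tool: Moves the arm, as the interface text tells. Its arguments: {"type":"object","properties":{"steps":{"type":"array","items":{"type":"array","items":{"type":"number"}}},"force":{"type":"number"}},"required":["steps"]}

```bash
ls; mkdir -p pics
python3 - <<'E'
from plant import readout, read_camera, ctrl
import cv2, numpy as np
print(readout.get_state()); print(ctrl.grasp_offset)
for n in("side","top"):
    d=read_camera(n); print({k:v for k,v in d.items() if k!="frame"})
    cv2.imwrite(f"pics/{n}0.png",cv2.cvtColor(d["frame"],cv2.COLOR_RGB2BGR))
a=np.hstack([cv2.imread("pics/side0.png"),cv2.imread("pics/top0.png")])
E
```

```text
pics
{'time': 0.0, 'qpos': array([-1.34101414e+00,  2.87155392e-01,  1.57818769e+00, -2.12792724e-06,
        1.27858185e+00, -1.49993237e-01]), 'dq': array([-0.00059067, -0.00094363,  0.00216715,  0.00206595, -0.00029972,
       -0.00084845]), 'joint_efforts': array([-6.36790210e-04, -4.05985701e+01, -2.92625606e+01, -1.48077820e-04,
        5.95028512e-03,  8.73734791e-07]), 'eef_pos': array([ 0.25011044, -0.62624535,  0.22994823]), 'tcp_rot': array([-0.69436272, -0.13428946,  0.69442994, -0.13264166]), 'contact_force': array([-0.79416688, -0.18146454,  0.14784269]), 'wrist_torque': array([0.00083296, 0.01311946, 0.01033049]), 'opening': 1.0010623640633822}
0.0187
{'vertical_fov': 48.0161494073731, 'cx': 275.4017628153896, 'cy': 203.85538444159656, 'eye': array([ 0.36112577, -0.84602163,  0.38581715]), 'orientation': array([ 0.57354239, -0.0371603 , -0.07747774,  0.81465664])}
{'vertical_fov': 51.272396151846266, 'cx': 279.0122499020011, 'cy': 213.81681315135168, 'eye': array([ 0.3789293 , -0.00760619,  0.87664819]), 'orientation': array([ 0.0603053 , -0.06212032, -0.70044954,  0.70843121])}
```

View pics/top0.png

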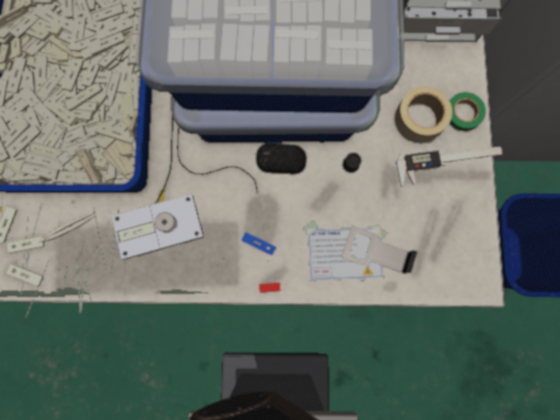

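View pics/side0.png

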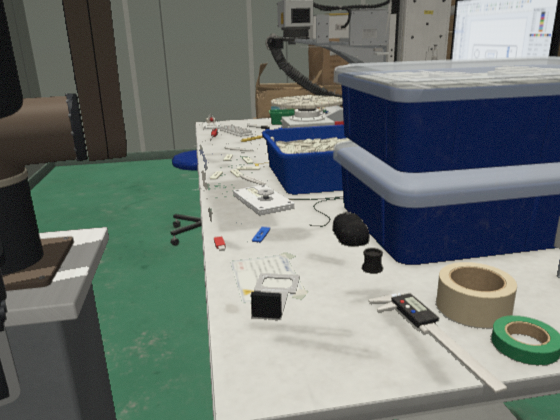

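The top view shows the nest at (158,227) with the stud at (165,222), and the cream cassette to its left. The plate is at (380,250) with its black grip at (410,261). The mouse is at (281,158), the loupe at (352,162), the red USB key at (270,287) and the blue look-alike at (259,243). In the side view the plate's grip is at (266,304) and the stud at (265,193).

```bash
cat > h.py <<'E'
import cv2, numpy as np
from plant import readout, read_camera, ctrl
from scipy.spatial.transform import Rotation as R
def cam(n):
    d=read_camera(n); d["img"]=cv2.cvtColor(d["frame"],cv2.COLOR_RGB2BGR)
    d["f"]=210/np.tan(np.radians(d["vertical_fov"]/2)); d["R"]=R.from_quat(d["orientation"]).as_matrix(); return d
def ray(d,u,v,z):
    r=d["R"]@np.array([(u-d["cx"])/d["f"],-(v-d["cy"])/d["f"],-1]); return d["eye"]+r*(z-d["eye"][2])/r[2]
def proj(d,p):
    c=d["R"].T@(np.array(p)-d["eye"]); return np.array([d["cx"]-d["f"]*c[0]/c[2], d["cy"]+d["f"]*c[1]/c[2]])
def crop(d,x,y,w,h,s): return cv2.resize(d["img"][y:y+h,x:x+w],None,fx=s,fy=s,interpolation=cv2.INTER_CUBIC)
E
python3 - <<'E'
from h import *
s=cam("side");t=cam("top")
m=np.vstack([np.hstack([crop(t,340,220,80,60,5),crop(t,105,190,100,75,4)]),np.hstack([crop(s,225,260,80,60,5),crop(s,225,175,80,60,5)])])
cv2.imwrite("pics/c1.png",m)
E
```

```text
(no output)
```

View pics/c1.png

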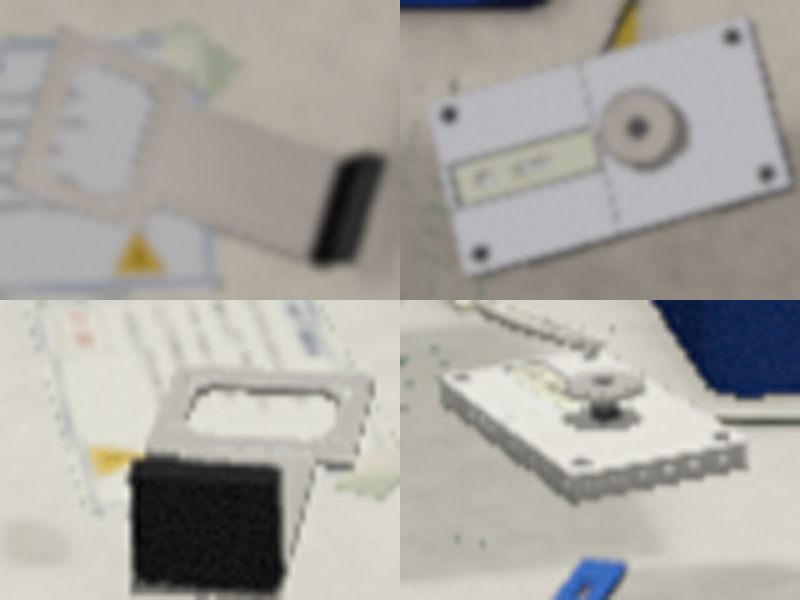

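The crops show the plate with its nose corners near top-view pixels (352,226) and (343,258). Its black grip lies at (404–417, 251–273), standing upright at the right (−y) end. The nest corners are at about (112,215), (192,194), (203,236) and (121,259), with the head centred near (166,222). The only cream cassette in a pocket is the one on this nest, left of the stud. The blue object at (259,243) and the loose strips at the left are look-alikes.

Run:
```python
from h import *
s=cam("side");t=cam("top")
def dark(d,x,y,w,h,th):
    g=d["img"][y:y+h,x:x+w].max(2); m=(g<th).astype(np.uint8)
    c=max(cv2.findContours(m,0,2)[0],key=cv2.contourArea).reshape(-1,2)+[x,y]; return c
c=dark(t,390,235,40,50,75); r=cv2.minAreaRect(c.astype(np.float32)); print("grip top",r,cv2.boxPoints(r).round(1).tolist())
c=dark(s,240,280,60,50,60); r=cv2.minAreaRect(c.astype(np.float32)); print("grip side",cv2.boxPoints(r).round(1).tolist())
print("side grip top corners z.04",ray(s,251.4,292.4,.040).round(4),ray(s,281.4,293.6,.040).round(4),"bot z0",ray(s,251.4,318,0).round(4),ray(s,281.6,318.4,0).round(4))
P=[(352,226),(343,258)]
for p in P: print("nose T",ray(t,*p,.004).round(4))
for p in [(381,250.5),(402.5,272.5)]: print("stemrear T",p,ray(t,*p,.004).round(4))
for p in [(345/5+340+0,153/5+220),(315/5+340,265/5+220),(385/5+340,155/5+220),(345/5+340,262/5+220)]: print("grip T z.04",ray(t,*p,.04).round(4),"z0",ray(t,*p,0).round(4))
for p in [(180,370-300),(375,378-300),(352,467-300),(205,385-300),(335,392-300),(335,435-300),(190,430-300)]:
    print("plate side",ray(s,225+p[0]/5,260+p[1]/5,.004).round(4))
# nest
for p in [(112.5,215),(192.5,194.5),(203.2,236.2),(121.2,259.2)]: print("nest T",ray(t,*p,.015).round(4))
print("head T",ray(t,166.2,222,.034).round(4), ray(t,164.6,221.8,.034).round(4))
for p in [(440,375),(575,490),(745,447)]: print("nest side",ray(s,225+(p[0]-400)/5,175+(p[1]-300)/5,.015).round(4))
print("head side ",ray(s,225+205/5,175+81/5,.034).round(4))
# nest mask: bluish/white vs beige
b=t["img"].astype(int); m=((b[...,0]>=b[...,2]+3)&(b[...,1]>130)).astype(np.uint8); m2=np.zeros_like(m); m2[185:268,100:212]=m[185:268,100:212]
c=np.vstack([k for k in cv2.findContours(m2,0,2)[0] if cv2.contourArea(k)>60]); r=cv2.minAreaRect(c); print(r)
for p in cv2.boxPoints(r): print("nest mask",p,ray(t,*p,.015).round(4))
```

```text
grip top ((408.86700439453125, 261.610107421875), (7.949958801269531, 23.275182723999023), 16.699243545532227) [[401.70001220703125, 271.6000061035156], [408.3999938964844, 249.3000030517578], [416.0, 251.60000610351562], [409.29998779296875, 273.8999938964844]]
grip side [[249.5, 316.1000061035156], [251.3000030517578, 291.3999938964844], [282.5, 293.6000061035156], [280.70001220703125, 318.29998779296875]]
side grip top corners z.04 [ 0.4173 -0.2576  0.04  ] [ 0.4585 -0.2701  0.04  ] bot z0 [ 0.415  -0.2611  0.    ] [ 0.4576 -0.2713  0.    ]
nose T [ 0.5085 -0.1564  0.004 ]
nose T [ 0.444  -0.1373  0.004 ]
stemrear T (381, 250.5) [ 0.4598 -0.2135  0.004 ]
stemrear T (402.5, 272.5) [ 0.4166 -0.2548  0.004 ]
grip T z.04 [ 0.4568 -0.2586  0.04  ] z0 [ 0.4606 -0.2706  0.    ]
grip T z.04 [ 0.4142 -0.2455  0.04  ] z0 [ 0.4158 -0.2569  0.    ]
grip T z.04 [ 0.4562 -0.2739  0.04  ] z0 [ 0.4599 -0.2867  0.    ]
grip T z.04 [ 0.4154 -0.257   0.04  ] z0 [ 0.4172 -0.2689  0.    ]
plate side [ 0.4464 -0.1398  0.004 ]
plate side [ 0.5095 -0.1598  0.004 ]
plate side [ 0.4901 -0.2143  0.004 ]
plate side [ 0.4531 -0.152   0.004 ]
plate side [ 0.4946 -0.1662  0.004 ]
plate side [ 0.4889 -0.1938  0.004 ]
plate side [ 0.4439 -0.1805  0.004 ]
nest T [0.5236 0.3232 0.015 ]
nest T [0.5673 0.1656 0.015 ]
nest T [0.4831 0.1406 0.015 ]
nest T [0.4359 0.2994 0.015 ]
head T [0.5078 0.2105 0.034 ] [0.5081 0.2136 0.034 ]
nest side [0.437  0.2978 0.015 ]
nest side [0.4813 0.1187 0.015 ]
nest side [0.5654 0.1547 0.015 ]
head side  [0.5093 0.2098 0.034 ]
((156.34158325195312, 226.13174438476562), (42.78092956542969, 83.72093200683594), 74.21924591064453)
nest mask [110.24158 216.93175] [0.5196 0.3274 0.015 ]
nest mask [190.807   194.16325] [0.5679 0.169  0.015 ]
nest mask [202.44159 235.33174] [0.4848 0.1422 0.015 ]
nest mask [121.87616 258.10022] [0.438  0.2983 0.015 ]
```

drive_tool:
  steps:
    - [0,0,0,-8.55,1]
    - [0,0,0,-8.55,1]
    - [0,0,0,-8.55,1]
    - [0,0,0,-8.55,1]
    - [0,0,0,-8.55,1]
    - [0,0,0,-8.55,1]
  force: 20

```text
time: 0.9
eef_pos: [0.2503, -0.6268, 0.2312]
tcp_rot: [0.567, 0.423, -0.567, 0.423]
contact_force: [-0.2, 0.7, -0.4]
opening: 0.998
```

drive_tool:
  steps:
    - [1.2,0.8,-4.4,0,1]
    - [1.2,0.8,-4.4,0,1]
    - [1.2,0.8,-4.4,0,1]
    - [1.2,0.8,-4.4,0,1]
    - [1.2,0.8,-4.4,0,1]
    - [1.2,0.8,-4.4,0,1]
    - [1.2,0.8,-4.4,0,1]
    - [1.2,0.8,-4.4,0,1]
    - [1.2,1.0,-4.4,0,1]
    - [0,0,0,0,1]

```text
time: 1.9
eef_pos: [0.4369, -0.2643, 0.1212]
tcp_rot: [0.567, 0.424, -0.567, 0.421]
contact_force: [-0.6, 0.2, 1.1]
opening: 0.999
```

```bash
cat > st.py <<'E'
from h import *
def st():
    s=readout.get_state(); r=R.from_quat(s["tcp_rot"]).as_matrix()
    print("t",round(s["time"],2),"p",s["eef_pos"].round(4),"yhead",round(np.degrees(np.arctan2(r[1,1],r[0,1])),2),"down",r[:,0].round(3),"F",s["contact_force"].round(2),"T",s["wrist_torque"].round(3),"op",round(s["opening"],3),"q",s["qpos"].round(2)); return s,r
def togo(p):
    s,r=st(); print("to go cm tool axes",(r.T@(np.array(p)-s["eef_pos"])*100).round(2))
E
python3 - <<'E'
from st import *
togo([.438,-.268,.008])
s=cam("side");t=cam("top")
cv2.imwrite("pics/c2.png",np.hstack([crop(t,340,200,100,85,4),crop(s,215,240,100,85,4)]))
E
```

```text
t 1.9 p [ 0.4369 -0.2643  0.1212] yhead -16.61 down [-0.003  0.004 -1.   ] F [-0.58  0.17  1.08] T [-0.039  0.049  0.036] op 0.999 q [-0.74  0.05  2.06  0.    1.03 -0.45]
to go cm tool axes [11.32  0.25  0.36]
```

View pics/c2.png

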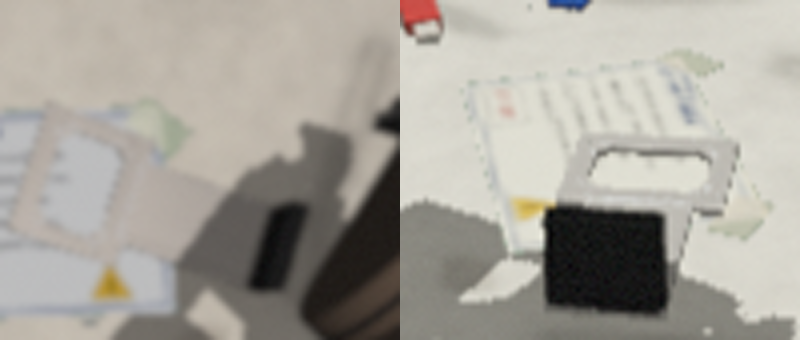

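The plate is unchanged. Side-view grip is at (251–282, 292–318), and the gripper is above it, out of the crop. I'll descend and grip across the bar's 44 mm width, so the plate can pivot about the pads.

drive_tool:
  steps:
    - [2,0.2,0.4,0,1]
    - [3,0,0,0,1]
    - [3,0,0,0,1]
    - [2,0,0,0,1]
    - [1.2,0,0,0,1]
    - [0,0,0,0,1]
    - [0,0,0,0,1]

```text
time: 2.7
eef_pos: [0.4376, -0.2753, 0.0123]
tcp_rot: [0.568, 0.42, -0.568, 0.421]
contact_force: [-0.0, -0.4, 0.5]
opening: 0.999
```

Run:
```python
from st import *
togo([.438,-.268,.008])
s=cam("side");t=cam("top")
cv2.imwrite("pics/c3.png",np.hstack([crop(t,340,200,100,85,4),crop(s,215,240,100,85,4)]))
```

```text
t 2.7 p [ 0.4376 -0.2753  0.0123] yhead -17.0 down [ 0.001 -0.001 -1.   ] F [-0.04 -0.36  0.53] T [ 0.046 -0.028 -0.032] op 0.999 q [-0.76  0.24  2.09 -0.    0.81 -0.46]
to go cm tool axes [ 0.43 -0.18 -0.71]
```

View pics/c3.png

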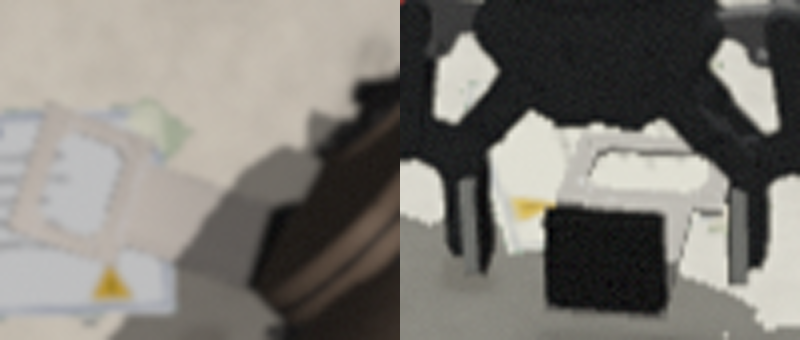

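The fingers straddle the bar, centred on it at side column 266. I correct by −7 mm along the plate and 4 mm down, then close.

drive_tool:
  steps:
    - [0,0,-0.7,0,1]
    - [0.4,-0.1,0,0,1]
    - [0,0,0,0,1]
    - [0,0,0,0,0.3]
    - [0,0,0,0,0.3]
    - [0,0,0,0,0.3]
    - [0,0,0,0,0.3]
    - [0,0,0,0,0.3]
  force: 20

```text
time: 3.6
eef_pos: [0.4384, -0.2672, 0.0075]
tcp_rot: [0.568, 0.421, -0.568, 0.421]
contact_force: [-0.3, 0.3, 1.0]
opening: 0.513
```

Run:
```python
from st import *
togo([.438,-.268,.008])
```

```text
t 3.6 p [ 0.4384 -0.2672  0.0075] yhead -16.94 down [ 0. -0. -1.] F [-0.33  0.28  1.04] T [-0.004  0.071  0.022] op 0.513 q [-0.75  0.24  2.1  -0.    0.8  -0.45]
to go cm tool axes [-0.05 -0.01  0.09]
```

Gripped (44 mm). I lift a little and see whether the nose hangs.

drive_tool:
  steps:
    - [-0.5,0,0,0,0.3]
    - [-0.5,0,0,0,0.3]
    - [-0.5,0,0,0,0.3]
    - [-0.5,0,0,0,0.3]
    - [-0.5,0,0,0,0.3]
    - [-0.5,0,0,0,0.3]
    - [-0.5,0,0,0,0.3]
    - [-0.5,0,0,0,0.3]
    - [0,0,0,0,0.3]

```text
time: 4.5
eef_pos: [0.4388, -0.2675, 0.0483]
tcp_rot: [0.568, 0.42, -0.568, 0.422]
contact_force: [0.1, -0.8, -2.4]
opening: 0.511
```

Run:
```python
from st import *
st()
s=cam("side");t=cam("top")
cv2.imwrite("pics/c4.png",np.hstack([crop(t,340,200,100,85,4),crop(s,215,240,100,85,4)]))
```

```text
t 4.5 p [ 0.4388 -0.2675  0.0483] yhead -16.94 down [ 0.001 -0.001 -1.   ] F [ 0.06 -0.77 -2.41] T [-0.066  0.01  -0.058] op 0.511 q [-0.75  0.17  2.09 -0.    0.88 -0.45]
```

View pics/c4.png

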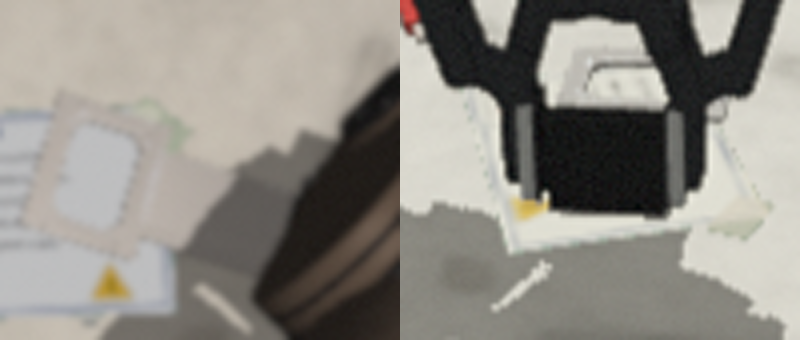

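The plate came up level: grip in the side view at row 268–293, eye still level in the top view. 20 N therefore holds it rigid. The plate has to pivot in the pads, so I lower it near the table and ease the jaws so the nose sinks.

drive_tool:
  steps:
    - [1,0,0,0,0.3]
    - [1,0,0,0,0.3]
    - [1,0,0,0,0.3]
    - [0,0,0,0,0.3]
    - [0,0,0,0,0.505]
    - [0,0,0,0,0.505]
    - [0,0,0,0,0.505]

```text
time: 5.3
eef_pos: [0.4386, -0.2673, 0.0178]
tcp_rot: [0.568, 0.421, -0.568, 0.421]
contact_force: [0.3, 0.1, -1.5]
opening: 0.513
```

```bash
cat >> st.py <<'E'
import os
def diff(tag,prev=None):
    t=cam("top"); s=cam("side"); cv2.imwrite(f"pics/{tag}_t.png",t["img"]); cv2.imwrite(f"pics/{tag}_s.png",s["img"])
    if prev:
        a=cv2.imread(f"pics/{prev}_t.png"); b=cv2.imread(f"pics/{prev}_s.png")
        g=lambda i:np.float32(cv2.cvtColor(i,cv2.COLOR_BGR2GRAY))
        A=(slice(220,262),slice(335,375)); w=cv2.createHanningWindow((40,42),cv2.CV_32F)
        print("top nose diff",np.abs(g(a)[A]-g(t["img"])[A]).mean().round(2), "shift",cv2.phaseCorrelate(g(a)[A],g(t["img"])[A],w))
E
python3 - <<'E'
from st import *
st(); diff("d0"); diff("d1","d0")
E
```

```text
t 5.3 p [ 0.4386 -0.2673  0.0178] yhead -16.94 down [ 0.001 -0.001 -1.   ] F [ 0.27  0.06 -1.51] T [-0.066  0.03   0.042] op 0.513 q [-0.75  0.22  2.1  -0.    0.82 -0.45]
top nose diff 0.82 shift ((0.08257357232754003, 0.3547341583241632), 0.8477738279766507)
```

drive_tool:
  steps:
    - [0,0,0,0,0.512]
    - [0,0,0,0,0.512]
    - [0,0,0,0,0.512]

```text
time: 5.8
eef_pos: [0.4383, -0.2671, 0.0174]
tcp_rot: [0.568, 0.421, -0.568, 0.421]
contact_force: [1.0, 0.9, -2.1]
opening: 0.512
```

Run:
```python
from st import *
st(); diff("d2","d1")
```

```text
t 5.8 p [ 0.4383 -0.2671  0.0174] yhead -16.94 down [ 0. -0. -1.] F [ 1.01  0.86 -2.14] T [-0.049  0.044 -0.01 ] op 0.512 q [-0.75  0.22  2.1  -0.    0.82 -0.45]
top nose diff 1.31 shift ((0.19039181240498593, 0.5273956446515271), 0.8662873379389445)
```

drive_tool:
  steps:
    - [0,0,0,0,0.518]
    - [0,0,0,0,0.518]
    - [0,0,0,0,0.518]

```text
time: 6.2
eef_pos: [0.4384, -0.2672, 0.0176]
tcp_rot: [0.568, 0.421, -0.568, 0.421]
contact_force: [-0.3, 0.1, -0.5]
opening: 0.512
```

Run:
```python
from st import *
st(); diff("d3","d2")
```

```text
t 6.2 p [ 0.4384 -0.2672  0.0176] yhead -16.94 down [ 0. -0. -1.] F [-0.35  0.09 -0.45] T [ 0.039  0.035 -0.036] op 0.512 q [-0.75  0.22  2.1   0.    0.82 -0.45]
top nose diff 1.87 shift ((-0.06367616128667564, 0.850498933881191), 1.0324769369761149)
```

Run:
```python
import cv2, numpy as np
c=lambda f,x,y:cv2.resize(cv2.imread(f)[y:y+70,x:x+100],None,fx=4,fy=4,interpolation=cv2.INTER_CUBIC)
cv2.imwrite("pics/c5.png",np.vstack([np.hstack([c(f"pics/{d}_t.png",330,210),c(f"pics/{d}_s.png",215,260)]) for d in("d0","d3")]))
```

```text
(no output)
```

View pics/c5.png

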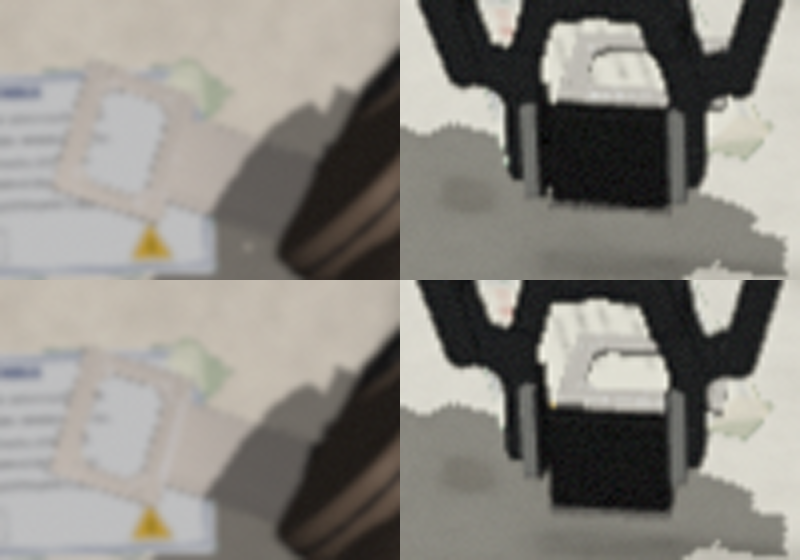

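The lower pair shows that at 0.518 the plate slid down through the jaws to the table (grip bottom from row 311 to 317). So easing the jaws lets it slip straight down. The pads now hold only the bar's top, which gives less twisting friction. I'll re-grip here and give a brisk lift near the table, so the nose lags.

drive_tool:
  steps:
    - [0,0,0,0,0.3]
    - [0,0,0,0,0.3]
    - [0,0,0,0,0.3]
    - [-2,0,0,0,0.3]
    - [-2,0,0,0,0.3]
    - [0,0,0,0,0.3]
    - [0,0,0,0,0.3]
  force: 20

```text
time: 7.0
eef_pos: [0.4381, -0.2669, 0.0569]
tcp_rot: [-0.568, -0.421, 0.568, -0.421]
contact_force: [0.1, 0.0, -2.2]
opening: 0.51
```

```bash
cat >> st.py <<'E'
def prof(tag):
    # predicted side pixels of nose mid and eye edges for several tilts about the pad axis, and grey profile along that line
    S,r=st(); d=cam("side"); g=cv2.cvtColor(d["img"],cv2.COLOR_BGR2GRAY); cv2.imwrite(f"pics/{tag}_s.png",d["img"]); cv2.imwrite(f"pics/{tag}_t.png",cam("top")["img"])
    z=r[:,2]; pv=S["eef_pos"]+[0,0,.025]
    for th in (0,.2,.4,.6,.8):
        f=lambda x,h:proj(d,pv+z*((x-.097)*np.cos(th)-(h-.034)*np.sin(th)*-1*-1)+np.array([0,0,(x-.097)*np.sin(th)+(h-.034)*np.cos(th)])).round(1)
        print(th,"nose",f(-.0285,.004),"eyeF",f(-.0165,.004),"eyeR",f(.0165,.004),"gripbot",f(.102,.004),"griptop",f(.102,.04))
    u=int(proj(d,pv)[0]); print("col",u,{v:int(g[v,u]) for v in range(200,330,2)})
E
python3 - <<'E'
from st import *
prof("e1")
E
```

```text
t 7.0 p [ 0.4381 -0.2669  0.0569] yhead -16.94 down [-0. -0. -1.] F [ 0.12  0.02 -2.19] T [-0.074  0.101  0.035] op 0.51 q [-0.75  0.15  2.09 -0.    0.9  -0.45]
0 nose [277.4 248.4] eyeF [276.5 251.6] eyeR [273.9 260.7] gripbot [266.  288.5] griptop [265.1 265.4]
0.2 nose [277.1 264. ] eyeF [276.2 266. ] eyeR [273.5 271.8] gripbot [265.3 289.6] griptop [265.2 264.3]
0.4 nose [276.5 279.7] eyeF [275.6 280.5] eyeR [272.9 282.8] gripbot [264.7 289.9] griptop [265.3 263.5]
0.6 nose [275.5 295.4] eyeF [274.6 294.9] eyeR [272.  293.5] gripbot [264.1 289.2] griptop [265.5 262.8]
0.8 nose [274.2 310.5] eyeF [273.3 308.7] eyeR [270.9 303.5] gripbot [263.5 287.7] griptop [265.6 262.3]
col 265 {200: 29, 202: 31, 204: 26, 206: 30, 208: 29, 210: 36, 212: 30, 214: 27, 216: 34, 218: 30, 220: 35, 222: 34, 224: 33, 226: 33, 228: 31, 230: 34, 232: 28, 234: 33, 236: 30, 238: 64, 240: 197, 242: 208, 244: 210, 246: 211, 248: 209, 250: 211, 252: 208, 254: 189, 256: 147, 258: 196, 260: 222, 262: 220, 264: 213, 266: 186, 268: 62, 270: 26, 272: 25, 274: 16, 276: 26, 278: 23, 280: 24, 282: 19, 284: 27, 286: 22, 288: 17, 290: 18, 292: 21, 294: 116, 296: 223, 298: 205, 300: 151, 302: 130, 304: 132, 306: 134, 308: 134, 310: 132, 312: 135, 314: 135, 316: 133, 318: 132, 320: 128, 322: 121, 324: 118, 326: 113, 328: 113}
```

Run:
```python
import cv2, numpy as np
for d in("d0","d1","d2","d3","e1"):
    g=cv2.cvtColor(cv2.imread(f"pics/{d}_s.png"),cv2.COLOR_BGR2GRAY).astype(float)
    p=g[:,262:270].mean(1); 
    print(d,[int(v) for v in p[244:292:1]], "bot",int(np.where(p[285:330]<60)[0].max()+285))
```

```text
d0 [30, 30, 31, 31, 31, 30, 31, 32, 30, 29, 32, 30, 31, 32, 31, 31, 28, 29, 31, 26, 65, 160, 210, 214, 198, 187, 188, 175, 145, 160, 194, 209, 209, 206, 210, 210, 209, 198, 189, 200, 197, 146, 64, 21, 24, 25, 19, 21] bot 310
d1 [31, 31, 29, 32, 29, 30, 31, 30, 30, 29, 31, 30, 30, 29, 30, 31, 29, 31, 30, 27, 64, 160, 209, 215, 198, 187, 191, 175, 140, 158, 194, 207, 208, 205, 210, 210, 211, 200, 188, 189, 191, 149, 64, 22, 26, 23, 21, 18] bot 311
d2 [32, 31, 29, 32, 31, 29, 32, 31, 30, 30, 30, 32, 31, 30, 30, 30, 31, 31, 31, 26, 53, 145, 206, 214, 199, 188, 192, 179, 146, 159, 194, 208, 207, 205, 210, 213, 212, 202, 190, 193, 192, 155, 81, 26, 23, 26, 21, 19] bot 311
d3 [30, 31, 30, 32, 30, 30, 30, 31, 30, 32, 30, 31, 31, 31, 31, 30, 29, 30, 30, 23, 62, 157, 209, 215, 213, 212, 213, 215, 214, 201, 188, 189, 188, 161, 161, 189, 206, 208, 211, 219, 221, 220, 216, 198, 186, 194, 192, 171] bot 316
e1 [210, 211, 211, 210, 209, 210, 211, 211, 205, 192, 187, 190, 159, 130, 178, 210, 210, 205, 208, 210, 210, 199, 188, 142, 60, 22, 25, 21, 23, 20, 20, 22, 22, 20, 21, 22, 20, 22, 21, 22, 21, 21, 21, 19, 22, 18, 18, 19] bot 293
```

The profile shows it slid bodily and stayed level, and the last lift gave only a slight tilt. I try a hard upward start with a gentle stop, so the nose lags.

drive_tool:
  steps:
    - [1,0,0,0,0.3]
    - [0,0,0,0,0.3]
    - [-5,0,0,0,0.3]
    - [-4,0,0,0,0.3]
    - [-3,0,0,0,0.3]
    - [-2,0,0,0,0.3]
    - [-1,0,0,0,0.3]
    - [-0.5,0,0,0,0.3]
    - [0,0,0,0,0.3]
  force: 20

```text
time: 8.0
eef_pos: [0.438, -0.2668, 0.2016]
tcp_rot: [-0.568, -0.421, 0.568, -0.421]
contact_force: [-0.1, -1.0, -2.2]
opening: 0.51
```

Run:
```python
from st import *
prof("e2")
t=cam("top"); s=cam("side")
cv2.imwrite("pics/c6.png",np.hstack([crop(t,320,170,120,110,3.3),crop(s,205,110,120,110,3.3)]))
```

```text
t 8.0 p [ 0.438  -0.2668  0.2016] yhead -16.94 down [-0.001  0.001 -1.   ] F [-0.14 -1.02 -2.19] T [-0.096 -0.016  0.017] op 0.51 q [-0.75 -0.05  2.    0.    1.19 -0.45]
0 nose [274.8 163.6] eyeF [273.8 165.6] eyeR [270.9 171.6] gripbot [262.  189.9] griptop [260.9 162.9]
0.2 nose [274.6 180.2] eyeF [273.5 181. ] eyeR [270.5 183.2] gripbot [261.3 190.2] griptop [261.1 162. ]
0.4 nose [273.9 196.5] eyeF [272.9 195.9] eyeR [269.9 194.4] gripbot [260.5 189.5] griptop [261.2 161.2]
0.6 nose [272.8 212.1] eyeF [271.8 210.2] eyeR [268.9 204.7] gripbot [259.8 187.8] griptop [261.4 160.7]
0.8 nose [271.3 226.6] eyeF [270.4 223.4] eyeR [267.6 214. ] gripbot [259.2 185.3] griptop [261.6 160.4]
col 261 {200: 148, 202: 225, 204: 226, 206: 195, 208: 199, 210: 132, 212: 125, 214: 124, 216: 178, 218: 182, 220: 180, 222: 180, 224: 182, 226: 168, 228: 107, 230: 93, 232: 77, 234: 128, 236: 105, 238: 103, 240: 73, 242: 189, 244: 211, 246: 213, 248: 211, 250: 211, 252: 211, 254: 211, 256: 213, 258: 208, 260: 217, 262: 219, 264: 220, 266: 219, 268: 211, 270: 203, 272: 201, 274: 198, 276: 202, 278: 214, 280: 217, 282: 221, 284: 221, 286: 221, 288: 220, 290: 220, 292: 220, 294: 220, 296: 221, 298: 216, 300: 165, 302: 128, 304: 134, 306: 132, 308: 132, 310: 134, 312: 132, 314: 130, 316: 130, 318: 126, 320: 126, 322: 123, 324: 115, 326: 111, 328: 109}
```

View pics/c6.png

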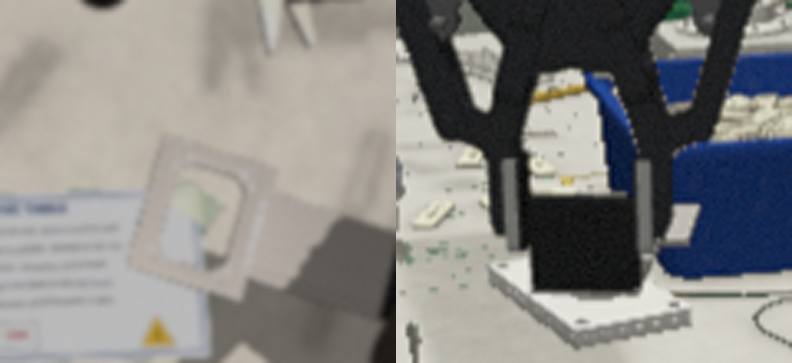

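The jerk tilted it: the rear bar's right corner is now seen at side (412→ crop 685,225), i.e. below level, roughly 0.15 rad nose down. I repeat, reversing downward motion into a hard upward start.

drive_tool:
  steps:
    - [1,0,0,0,0.3]
    - [2.5,0,0,0,0.3]
    - [4.5,0,0,0,0.3]
    - [-5,0,0,0,0.3]
    - [-3,0,0,0,0.3]
    - [1,0,0,0,0.3]
    - [4,0,0,0,0.3]
    - [-5,0,0,0,0.3]
    - [-3,0,0,0,0.3]
    - [-1,0,0,0,0.3]

```text
time: 9.2
eef_pos: [0.4391, -0.2678, 0.2439]
tcp_rot: [0.568, 0.42, -0.568, 0.422]
contact_force: [1.0, -0.6, -1.5]
opening: 0.508
```

```bash
cat >> st.py <<'E'
def tiltpred():
    S,r=st(); d=cam("top"); e=cam("side"); z=r[:,2]; y=r[:,1]; pv=S["eef_pos"]+[0,0,.025]
    for th in np.arange(0,1.3,.2):
        f=lambda c,x,yy:proj(c,pv+z*((x-.097)*np.cos(th)+.030*np.sin(th))+y*yy+np.array([0,0,(x-.097)*np.sin(th)-.030*np.cos(th)])).round(0).astype(int).tolist()
        print(round(th,1),"nose corners top",f(d,-.0285,.034),f(d,-.0285,-.034),"side",f(e,-.0285,.034),f(e,-.0285,-.034),"rearbar side",f(e,.0285,.034))
    return d,e
E
python3 - <<'E'
from st import *
d,e=tiltpred()
for n,c in(("top",d),("side",e)): cv2.imwrite(f"pics/f1_{n}.png",c["img"])
hsv=cv2.cvtColor(e["img"],cv2.COLOR_BGR2HSV)
p=cv2.imread("pics/side0.png"); df=np.abs(p.astype(int)-e["img"]).max(2)>40
m=df&(e["img"].min(2)>120); ys,xs=np.where(m[100:330,215:330]); print("side changed-light rows/cols",ys.min()+100,ys.max()+100,xs.min()+215,xs.max()+215)
for v in range(140,300,8): print(v,"".join("#" if b else "." for b in m[v,225:330:2]))
E
```

```text
t 9.2 p [ 0.4391 -0.2678  0.2439] yhead -16.94 down [ 0.003 -0.002 -1.   ] F [ 0.99 -0.58 -1.47] T [-0.101 -0.026  0.003] op 0.508 q [-0.75 -0.08  1.95  0.    1.27 -0.45]
0.0 nose corners top [379, 203] [367, 247] side [297, 137] [253, 137] rearbar side [294, 145]
0.2 nose corners top [381, 208] [369, 250] side [297, 154] [253, 154] rearbar side [293, 155]
0.4 nose corners top [386, 213] [374, 254] side [296, 170] [252, 170] rearbar side [293, 165]
0.6 nose corners top [393, 218] [382, 258] side [296, 186] [250, 186] rearbar side [292, 174]
0.8 nose corners top [403, 223] [392, 263] side [294, 200] [248, 200] rearbar side [291, 181]
1.0 nose corners top [414, 229] [404, 267] side [293, 213] [246, 212] rearbar side [290, 187]
1.2 nose corners top [428, 234] [418, 272] side [292, 224] [243, 223] rearbar side [289, 192]
side changed-light rows/cols 117 329 215 307
140 .....................................................
148 .....................................................
156 ............................#########................
164 ................................................
[... 233 characters left out ...]
....
204 .....................................................
212 .....................................................
220 .....................................................
228 .....................................................
236 .....................................................
244 .....................................................
252 .....................................................
260 .....................................................
268 .....................................................
276 .....................#...............#...............
284 .....................................................
292 .............###############....####.................
```

Run:
```python
import cv2,numpy as np
c=lambda f,x,y:cv2.resize(cv2.imread(f)[y:y+130,x:x+100],None,fx=4,fy=4,interpolation=cv2.INTER_CUBIC)
cv2.imwrite("pics/c7.png",np.hstack([c("pics/f1_top.png",350,180),c("pics/f1_side.png",220,110)]))
```

```text
(no output)
```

View pics/c7.png

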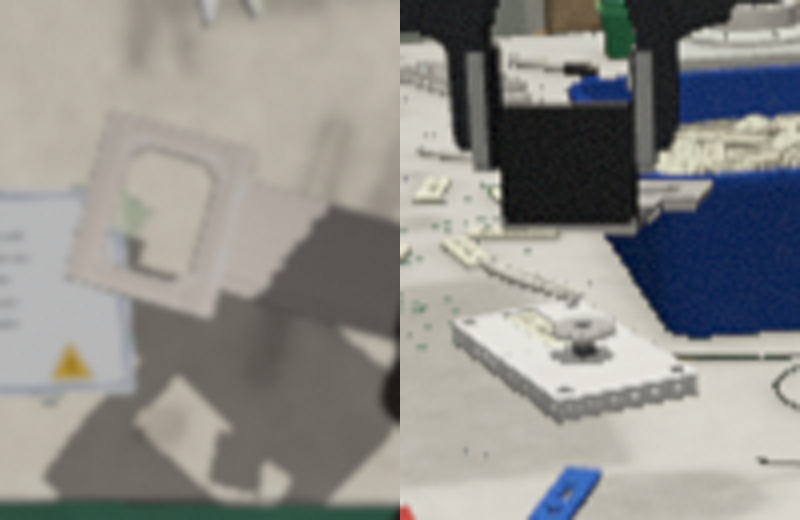

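Nose corners in the top view are at (379,207) and (367,250). The prediction table puts that at about 0.18 rad of tilt. Jerking gains little, so I'll use the nest's end face as a quasi-static lever: the wall pushes the low nose backward, which pivots the plate nose down in the pads. First I align with the nest.

drive_tool:
  steps:
    - [0,0,0,-8.3,0.3]
    - [0,0,0,-8.3,0.3]
    - [0,0,0,-8.3,0.3]
    - [0,0,0,-8.4,0.3]
    - [0,0,0,0,0.3]

```text
time: 9.8
eef_pos: [0.4376, -0.2664, 0.2401]
tcp_rot: [0.424, 0.567, -0.424, 0.565]
contact_force: [0.2, 1.2, -2.1]
opening: 0.508
```

```bash
cat >> st.py <<'E'
EX=np.array([.2823,-.9593,0]);EY=np.array([.9593,.2823,0]);STUD=np.array([.508,.212,0])
def N(x,y,z): return STUD+EX*x+EY*y+np.array([0,0,z])
def nest():
    s,r=st(); d=s["eef_pos"]-STUD; print("TCP in nest mm",(d@EX*1000).round(1),(d@EY*1000).round(1),(s["eef_pos"][2]*1000).round(1))
E
python3 - <<'E'
from st import *
togo(N(.195,-.012,.20)); 
t=cam("top"); print("mouse near edge",[ray(t,u,173,.02).round(3).tolist() for u in(260,281,305)],"blue",ray(t,259,243,0).round(3))
E
```

```text
t 9.8 p [ 0.4376 -0.2664  0.2401] yhead 16.35 down [-0.002  0.002 -1.   ] F [ 0.16  1.21 -2.14] T [-0.091 -0.017  0.036] op 0.508 q [-0.75 -0.08  1.96  0.    1.27 -1.03]
to go cm tool axes [  4.05  19.05 -24.42]
mouse near edge [[0.612, 0.03, 0.02], [0.613, -0.012, 0.02], [0.613, -0.061, 0.02]] blue [0.472 0.031 0.   ]
```

drive_tool:
  steps:
    - [0,1,-1.3,0,0.3]
    - [0,2,-2.6,0,0.3]
    - [0,2.3,-2.9,0,0.3]
    - [0,2.3,-2.9,0,0.3]
    - [0,2.3,-2.9,0,0.3]
    - [0,2.3,-2.9,0,0.3]
    - [0,2.3,-2.9,0,0.3]
    - [0,2.2,-2.9,0,0.3]
    - [0,1.5,-2,0,0.3]
    - [0,0.8,-1.1,0,0.3]

```text
time: 10.85
eef_pos: [0.5518, 0.0225, 0.2413]
tcp_rot: [0.424, 0.566, -0.424, 0.565]
contact_force: [-0.2, 0.2, -2.8]
opening: 0.505
```

drive_tool:
  steps:
    - [2,0,0,0,0.3]
    - [3,0,0,0,0.3]
    - [3,0,0,0,0.3]
    - [3,0,0,0,0.3]
    - [3,0,0,0,0.3]
    - [2,0,0,0,0.3]
    - [1,0,0,0,0.3]
    - [0,0,0,0,0.3]

```text
time: 11.65
eef_pos: [0.5505, 0.0203, 0.0705]
tcp_rot: [0.423, 0.567, -0.425, 0.565]
contact_force: [0.3, -0.3, -1.6]
opening: 0.51
```

Run:
```python
from st import *
nest()
```

```text
t 11.65 p [0.5505 0.0203 0.0705] yhead 16.27 down [-0.004  0.    -1.   ] F [ 0.26 -0.28 -1.6 ] T [-0.033 -0.028 -0.034] op 0.51 q [-0.15  0.21  1.99 -0.    0.94 -0.43]
TCP in nest mm 195.9 -13.4 70.5
```

drive_tool:
  steps:
    - [0.5,0,0,0,0.3]
    - [0.5,0,0,0,0.3]
    - [0.5,0,0,0,0.3]
    - [0.5,0,0,0,0.3]
    - [0,0,0,0,0.3]

```text
time: 12.15
eef_pos: [0.5513, 0.0207, 0.0516]
tcp_rot: [0.424, 0.566, -0.424, 0.566]
contact_force: [-0.4, 1.2, -1.6]
opening: 0.506
```

drive_tool:
  steps:
    - [0.3,0,0,0,0.3]
    - [0.3,0,0,0,0.3]
    - [0,0,0,0,0.3]

```text
time: 12.45
eef_pos: [0.5515, 0.0206, 0.0459]
tcp_rot: [0.424, 0.566, -0.424, 0.566]
contact_force: [1.0, 0.8, -1.8]
opening: 0.51
```

drive_tool:
  steps:
    - [0.3,0,0,0,0.3]
    - [0,0,0,0,0.3]

```text
time: 12.65
eef_pos: [0.5516, 0.0206, 0.0429]
tcp_rot: [0.424, 0.566, -0.424, 0.566]
contact_force: [0.2, 0.3, -2.5]
opening: 0.506
```

drive_tool:
  steps:
    - [0.3,0,0,0,0.3]
    - [0,0,0,0,0.3]

```text
time: 12.85
eef_pos: [0.5515, 0.0206, 0.0399]
tcp_rot: [0.424, 0.566, -0.424, 0.566]
contact_force: [-1.3, -0.1, -2.4]
opening: 0.512
```

drive_tool:
  steps:
    - [0.2,0,0,0,0.3]
    - [0,0,0,0,0.3]

```text
time: 13.05
eef_pos: [0.5517, 0.0206, 0.0381]
tcp_rot: [0.424, 0.566, -0.424, 0.566]
contact_force: [-0.0, 0.4, -2.3]
opening: 0.512
```

drive_tool:
  steps:
    - [0.2,0,0,0,0.3]
    - [0,0,0,0,0.3]

```text
time: 13.25
eef_pos: [0.5519, 0.0206, 0.0363]
tcp_rot: [0.424, 0.566, -0.424, 0.566]
contact_force: [1.0, 0.6, -1.4]
opening: 0.508
```

drive_tool:
  steps:
    - [0.2,0,0,0,0.3]
    - [0,0,0,0,0.3]

```text
time: 13.45
eef_pos: [0.5522, 0.0204, 0.0346]
tcp_rot: [0.424, 0.566, -0.424, 0.566]
contact_force: [-0.3, -0.9, 1.0]
opening: 0.511
```

drive_tool:
  steps:
    - [0.2,0,0,0,0.3]
    - [0,0,0,0,0.3]

```text
time: 13.65
eef_pos: [0.5522, 0.0205, 0.0324]
tcp_rot: [0.424, 0.566, -0.424, 0.566]
contact_force: [0.4, -0.1, 0.5]
opening: 0.51
```

Nose contact felt at TCP z≈0.036, and the plate turns in the pads at about 2.5 N on the nose. That means a current tilt of about 0.12 rad. Now I raise it 3 mm and advance to the nest's end face.

drive_tool:
  steps:
    - [-0.3,0,-0.4,0,0.3]
    - [0,0,-0.4,0,0.3]
    - [0,0,-0.2,0,0.3]
    - [0,0,0,0,0.3]

```text
time: 14.05
eef_pos: [0.5483, 0.0308, 0.0349]
tcp_rot: [0.423, 0.567, -0.424, 0.566]
contact_force: [-0.5, -0.1, -2.4]
opening: 0.511
```

drive_tool:
  steps:
    - [0,0,-0.3,0,0.3]
    - [0,0,0,0,0.3]

```text
time: 14.25
eef_pos: [0.5484, 0.033, 0.0355]
tcp_rot: [0.423, 0.566, -0.424, 0.567]
contact_force: [0.8, -1.4, -1.5]
opening: 0.509
```

drive_tool:
  steps:
    - [0,0,-0.3,0,0.3]
    - [0,0,0,0,0.3]

```text
time: 14.45
eef_pos: [0.5489, 0.0339, 0.0365]
tcp_rot: [0.422, 0.565, -0.424, 0.569]
contact_force: [0.7, -7.7, 0.6]
opening: 0.509
```

drive_tool:
  steps:
    - [0,0,-0.3,0,0.3]
    - [0,0,0,0,0.3]

```text
time: 14.65
eef_pos: [0.5494, 0.0348, 0.0377]
tcp_rot: [0.421, 0.563, -0.424, 0.57]
contact_force: [1.3, -13.7, 2.9]
opening: 0.511
```

drive_tool:
  steps:
    - [-0.4,0,0,0,0.3]
    - [-0.4,0,0,0,0.3]
    - [0,0,0,0,0.3]

```text
time: 14.95
eef_pos: [0.5478, 0.0379, 0.0444]
tcp_rot: [0.424, 0.565, -0.424, 0.567]
contact_force: [2.3, -6.4, 1.0]
opening: 0.511
```

drive_tool:
  steps:
    - [-0.4,0,-0.1,0,0.3]
    - [-0.4,0,-0.1,0,0.3]
    - [0,0,0,0,0.3]

```text
time: 15.25
eef_pos: [0.5458, 0.0412, 0.0516]
tcp_rot: [0.424, 0.566, -0.424, 0.566]
contact_force: [2.1, -2.3, -1.1]
opening: 0.51
```

Run:
```python
from st import *
nest()
```

```text
t 15.25 p [0.5458 0.0412 0.0516] yhead 16.39 down [ 0.  0. -1.] F [ 2.08 -2.28 -1.13] T [-0.493 -0.267 -0.019] op 0.51 q [-0.11  0.23  2.01  0.    0.9  -0.4 ]
TCP in nest mm 174.5 -11.9 51.6
```

It is rotating as predicted (TCP at nest x 174.5, z 51.6). I continue along the circle.

drive_tool:
  steps:
    - [-0.3,0,-0.3,0,0.3]
    - [-0.4,0,-0.3,0,0.3]
    - [-0.4,0,-0.3,0,0.3]
    - [0,0,0,0,0.3]

```text
time: 15.65
eef_pos: [0.544, 0.0493, 0.0633]
tcp_rot: [0.424, 0.566, -0.423, 0.567]
contact_force: [1.5, -5.0, 0.8]
opening: 0.511
```

drive_tool:
  steps:
    - [-0.3,0,-0.3,0,0.3]
    - [-0.4,0,-0.3,0,0.3]
    - [-0.3,0,-0.3,0,0.3]
    - [0,0,0,0,0.3]

```text
time: 16.05
eef_pos: [0.5413, 0.0579, 0.073]
tcp_rot: [0.424, 0.566, -0.424, 0.567]
contact_force: [2.3, -5.6, 1.9]
opening: 0.513
```

drive_tool:
  steps:
    - [-0.3,0,-0.3,0,0.3]
    - [-0.3,0,-0.3,0,0.3]
    - [-0.3,0,-0.3,0,0.3]
    - [0,0,0,0,0.3]

```text
time: 16.45
eef_pos: [0.5386, 0.0668, 0.0818]
tcp_rot: [0.424, 0.566, -0.424, 0.566]
contact_force: [2.2, -4.4, 1.9]
opening: 0.508
```

Run:
```python
from st import *
nest()
```

```text
t 16.45 p [0.5386 0.0668 0.0818] yhead 16.39 down [ 0.001 -0.    -1.   ] F [ 2.25 -4.44  1.92] T [-0.862 -0.305 -0.009] op 0.508 q [-0.06  0.17  2.01 -0.    0.96 -0.35]
TCP in nest mm 147.9 -11.6 81.8
```

drive_tool:
  steps:
    - [-0.3,0,-0.4,0,0.3]
    - [-0.3,0,-0.3,0,0.3]
    - [-0.3,0,-0.3,0,0.3]
    - [0,0,0,0,0.3]

```text
time: 16.85
eef_pos: [0.5351, 0.0769, 0.0902]
tcp_rot: [0.424, 0.566, -0.424, 0.566]
contact_force: [1.9, -2.9, 0.5]
opening: 0.507
```

Run:
```python
from st import *
nest()
```

```text
t 16.85 p [0.5351 0.0769 0.0902] yhead 16.37 down [-0.001  0.001 -1.   ] F [ 1.85 -2.88  0.53] T [-0.596 -0.394 -0.061] op 0.507 q [-0.05  0.16  2.01  0.    0.98 -0.33]
TCP in nest mm 137.3 -12.1 90.2
```

drive_tool:
  steps:
    - [-0.5,0,0.5,0,0.3]
    - [-1.5,0,0.5,0,0.3]
    - [-3,0,0,0,0.3]
    - [-3,0,0,0,0.3]
    - [-2,0,0,0,0.3]
    - [-1,0,0,0,0.3]
    - [0,0,0,0,0.3]
    - [0,0,0,0,0.3]
  force: 40

```text
time: 17.65
eef_pos: [0.5375, 0.0667, 0.1993]
tcp_rot: [0.424, 0.567, -0.424, 0.565]
contact_force: [-0.3, 0.4, -3.2]
opening: 0.499
```

Run:
```python
from st import *
nest(); t,s=tiltpred()
cv2.imwrite("pics/c8.png",np.hstack([crop(t,190,170,130,150,3),crop(s,210,80,130,150,3)]))
```

```text
t 17.65 p [0.5375 0.0667 0.1993] yhead 16.35 down [-0.002  0.    -1.   ] F [-0.26  0.44 -3.19] T [0.031 0.01  0.001] op 0.499 q [-0.06  0.02  1.93  0.    1.19 -0.35]
TCP in nest mm 147.7 -12.7 199.3
t 17.65 p [0.5375 0.0667 0.1993] yhead 16.35 down [-0.002  0.    -1.   ] F [-0.26  0.44 -3.19] T [0.031 0.01  0.001] op 0.499 q [-0.06  0.02  1.93  0.    1.19 -0.35]
0.0 nose corners top [151, 190] [160, 231] side [276, 124] [248, 128] rearbar side [287, 128]
0.2 nose corners top [160, 192] [169, 231] side [278, 136] [250, 139] rearbar side [289, 135]
0.4 nose corners top [171, 193] [180, 231] side [280, 146] [253, 150] rearbar side [291, 141]
0.6 nose corners top [183, 193] [192, 230] side [284, 156] [256, 160] rearbar side [294, 146]
0.8 nose corners top [196, 191] [205, 228] side [289, 165] [260, 170] rearbar side [297, 151]
1.0 nose corners top [210, 189] [219, 225] side [294, 172] [265, 177] rearbar side [300, 154]
1.2 nose corners top [224, 186] [233, 222] side [299, 178] [270, 183] rearbar side [304, 156]
```

View pics/c8.png

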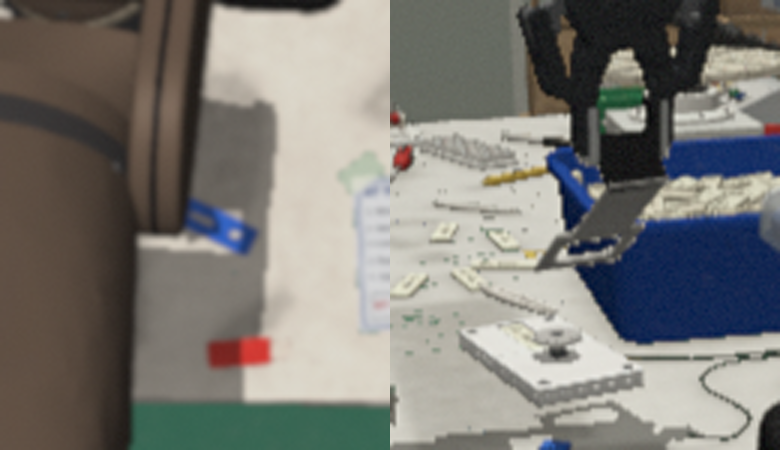

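The side view shows the plate nose down, nose corner at (260,170), giving about 0.7 rad. The wall geometry says 0.68. Now over the nest: TCP target is nest (39, 0), first kept high.

drive_tool:
  steps:
    - [0,0.3,-1,0,0.3]
    - [0,0.3,-2,0,0.3]
    - [0,0.3,-2,0,0.3]
    - [0,0.3,-2,0,0.3]
    - [0,0,-2,0,0.3]
    - [0,0,-1.2,0,0.3]
    - [0,0,-0.6,0,0.3]
    - [0,0,0,0,0.3]
    - [0,0,0,0,0.3]
  force: 40

```text
time: 18.65
eef_pos: [0.5195, 0.1733, 0.2002]
tcp_rot: [0.424, 0.566, -0.424, 0.566]
contact_force: [0.2, -0.0, -1.9]
opening: 0.502
```

Run:
```python
from st import *
nest(); t=cam("top"); s=cam("side")
cv2.imwrite("pics/c9.png",np.hstack([crop(t,100,170,130,110,3),crop(s,210,100,130,110,3)]))
S,r=st(); P=S["eef_pos"]+[0,0,.0175]
for th in(.6,.7,.8):
    f=lambda x,y,h:(P+EX*((x-.097)*np.cos(th)-(h-.035)*np.sin(th))+EY*y+[0,0,(x-.097)*np.sin(th)+(h-.035)*np.cos(th)])
    print(th,[((proj(s,f(*q))-[210,100])*3+[390,0]).round(0).astype(int).tolist() for q in((-.0285,.034,.004),(-.0285,-.034,.004),(.0285,.034,.004),(.0285,-.034,.004))],"top crop nose",[((proj(t,f(*q))-[100,170])*3).round(0).astype(int).tolist() for q in((-.0285,.034,.004),(-.0285,-.034,.004))])
```

```text
t 18.65 p [0.5195 0.1733 0.2002] yhead 16.36 down [-0. -0. -1.] F [ 0.22 -0.04 -1.89] T [-0.04  -0.017 -0.028] op 0.502 q [ 0.14  0.03  1.92 -0.    1.19 -0.15]
TCP in nest mm 40.3 0.1 200.2
t 18.75 p [0.5196 0.1731 0.2003] yhead 16.31 down [ 0. -0. -1.] F [ 0.91  0.48 -2.27] T [ 0.015  0.009 -0.076] op 0.502 q [ 0.14  0.03  1.92 -0.    1.19 -0.15]
0.6 [[567, 149], [489, 160], [591, 120], [511, 130]] top crop nose [[70, 98], [95, 209]]
0.7 [[572, 161], [495, 172], [595, 126], [514, 137]] top crop nose [[91, 96], [116, 206]]
0.8 [[579, 172], [500, 184], [599, 131], [518, 142]] top crop nose [[113, 94], [138, 202]]
```

View pics/c9.png

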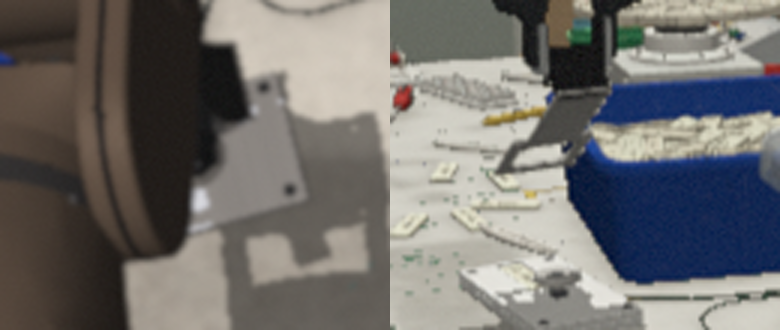

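The nose corners in the side crop are at (497,172) and (575,160), which matches 0.70 rad with no sideways error. I lower beside the head on the pocket side.

drive_tool:
  steps:
    - [1,0,-0.3,0,0.3]
    - [2,0,0,0,0.3]
    - [2,0,0,0,0.3]
    - [2,0,0,0,0.3]
    - [1,0,0,0,0.3]
    - [0.5,0,0,0,0.3]
    - [0,0,0,0,0.3]

```text
time: 19.45
eef_pos: [0.5184, 0.1764, 0.1148]
tcp_rot: [0.424, 0.566, -0.424, 0.566]
contact_force: [-0.9, -0.1, -1.5]
opening: 0.502
```

drive_tool:
  steps:
    - [0.3,0,0,0,0.3]
    - [0.2,0,0,0,0.3]
    - [0,0,0,0,0.3]

```text
time: 19.75
eef_pos: [0.5188, 0.1766, 0.1107]
tcp_rot: [0.424, 0.566, -0.424, 0.566]
contact_force: [0.2, -0.2, -1.8]
opening: 0.503
```

drive_tool:
  steps:
    - [0.2,0,0,0,0.3]
    - [0,0,0,0,0.3]

```text
time: 19.95
eef_pos: [0.5185, 0.1765, 0.1083]
tcp_rot: [0.424, 0.566, -0.424, 0.566]
contact_force: [0.7, 0.1, -1.2]
opening: 0.499
```

drive_tool:
  steps:
    - [0.2,0,0,0,0.3]
    - [0,0,0,0,0.3]

```text
time: 20.15
eef_pos: [0.5184, 0.1765, 0.1061]
tcp_rot: [0.424, 0.566, -0.424, 0.566]
contact_force: [0.4, 0.0, -2.1]
opening: 0.501
```

drive_tool:
  steps:
    - [0.15,0,0,0,0.3]
    - [0,0,0,0,0.3]

```text
time: 20.35
eef_pos: [0.5185, 0.1765, 0.1047]
tcp_rot: [0.424, 0.566, -0.424, 0.566]
contact_force: [0.5, 0.6, -1.2]
opening: 0.502
```

drive_tool:
  steps:
    - [0.15,0,0,0,0.3]
    - [0,0,0,0,0.3]

```text
time: 20.55
eef_pos: [0.5189, 0.1765, 0.1038]
tcp_rot: [0.424, 0.566, -0.424, 0.566]
contact_force: [-0.7, -0.9, 0.8]
opening: 0.501
```

drive_tool:
  steps:
    - [0.15,0,0,0,0.3]
    - [0,0,0,0,0.3]

```text
time: 20.75
eef_pos: [0.5194, 0.1763, 0.1029]
tcp_rot: [0.424, 0.566, -0.424, 0.567]
contact_force: [-0.9, -3.4, 4.4]
opening: 0.503
```

Run:
```python
from st import *
nest()
```

```text
t 20.75 p [0.5194 0.1763 0.1029] yhead 16.37 down [ 0.002 -0.    -1.   ] F [-0.89 -3.42  4.39] T [-0.298  0.26   0.1  ] op 0.503 q [ 0.14  0.15  1.99 -0.    1.   -0.14]
TCP in nest mm 37.5 0.8 102.9
```

Nest contact at TCP z≈0.104, so the tilt is about 0.69 as expected. I back off 2 mm and slide the nose bar under the head towards the neck.

drive_tool:
  steps:
    - [-0.2,0,0.2,0,0.3]
    - [0,0,0.4,0,0.3]
    - [0,0,0.4,0,0.3]
    - [0,0,0.3,0,0.3]
    - [0,0,0,0,0.3]

```text
time: 21.25
eef_pos: [0.5221, 0.1637, 0.1035]
tcp_rot: [0.424, 0.566, -0.424, 0.566]
contact_force: [0.0, -0.3, 0.4]
opening: 0.5
```

drive_tool:
  steps:
    - [0,0,0.2,0,0.3]
    - [0,0,0.2,0,0.3]
    - [0,0,0,0,0.3]

```text
time: 21.55
eef_pos: [0.5234, 0.16, 0.1038]
tcp_rot: [0.424, 0.566, -0.424, 0.566]
contact_force: [-0.1, -0.0, -1.1]
opening: 0.501
```

drive_tool:
  steps:
    - [0,0,0.2,0,0.3]
    - [0,0,0,0,0.3]

```text
time: 21.75
eef_pos: [0.524, 0.1581, 0.1038]
tcp_rot: [0.424, 0.566, -0.424, 0.566]
contact_force: [-0.1, 0.7, -0.2]
opening: 0.504
```

drive_tool:
  steps:
    - [0,0,0.2,0,0.3]
    - [0,0,0,0,0.3]

```text
time: 21.95
eef_pos: [0.5245, 0.1562, 0.1038]
tcp_rot: [0.424, 0.566, -0.424, 0.566]
contact_force: [-0.2, 0.2, -0.6]
opening: 0.5
```

drive_tool:
  steps:
    - [0,0,0.1,0,0.3]
    - [0,0,0.1,0,0.3]
    - [0,0,0,0,0.3]

```text
time: 22.25
eef_pos: [0.525, 0.1545, 0.1037]
tcp_rot: [0.424, 0.566, -0.424, 0.566]
contact_force: [-0.4, 0.6, -0.9]
opening: 0.501
```

drive_tool:
  steps:
    - [0,0,0.15,0,0.3]
    - [0,0,0,0,0.3]

```text
time: 22.45
eef_pos: [0.5251, 0.1535, 0.1034]
tcp_rot: [0.424, 0.566, -0.424, 0.565]
contact_force: [0.3, 2.9, -3.2]
opening: 0.502
```

Run:
```python
from st import *
nest()
```

```text
t 22.45 p [0.5251 0.1535 0.1034] yhead 16.32 down [-0.001  0.001 -1.   ] F [ 0.35  2.86 -3.25] T [ 0.789  0.062 -0.043] op 0.502 q [ 0.1   0.15  1.99  0.    1.   -0.19]
TCP in nest mm 61.0 -0.1 103.4
```

The neck is felt (2.9 N back at TCP nest x≈60.5). I lower the grip along the computed arc with a 20 N grip, so the plate turns in the pads.

drive_tool:
  steps:
    - [0,0,0,0,0.3]
    - [0.2,0,0.1,0,0.3]
    - [0.25,0,0.25,0,0.3]
    - [0.25,0,0.3,0,0.3]
    - [0,0,0,0,0.3]
  force: 20

```text
time: 22.95
eef_pos: [0.5275, 0.1464, 0.0967]
tcp_rot: [0.424, 0.566, -0.424, 0.566]
contact_force: [-0.2, 3.0, 0.3]
opening: 0.498
```

drive_tool:
  steps:
    - [0.3,0,0.3,0,0.3]
    - [0.3,0,0.3,0,0.3]
    - [0.3,0,0.3,0,0.3]
    - [0,0,0,0,0.3]

```text
time: 23.35
eef_pos: [0.53, 0.1375, 0.0875]
tcp_rot: [0.424, 0.566, -0.424, 0.566]
contact_force: [0.3, 0.4, 1.2]
opening: 0.5
```

Run:
```python
from st import *
nest()
```

```text
t 23.35 p [0.53   0.1375 0.0875] yhead 16.33 down [ 0.    -0.001 -1.   ] F [0.26 0.35 1.21] T [0.473 0.119 0.016] op 0.5 q [ 0.07  0.17  2.   -0.    0.97 -0.22]
TCP in nest mm 77.7 0.1 87.5
```

drive_tool:
  steps:
    - [0.3,0,0.3,0,0.3]
    - [0.3,0,0.3,0,0.3]
    - [0.3,0,0.25,0,0.3]
    - [0,0,0,0,0.3]

```text
time: 23.75
eef_pos: [0.5319, 0.1297, 0.0781]
tcp_rot: [0.424, 0.566, -0.424, 0.566]
contact_force: [-0.3, 2.6, -0.6]
opening: 0.506
```

drive_tool:
  steps:
    - [0.35,0,0.25,0,0.3]
    - [0.35,0,0.25,0,0.3]
    - [0.35,0,0.22,0,0.3]
    - [0,0,0,0,0.3]

```text
time: 24.15
eef_pos: [0.5341, 0.1227, 0.0677]
tcp_rot: [0.424, 0.566, -0.424, 0.566]
contact_force: [-1.1, 2.6, -0.1]
opening: 0.503
```

Run:
```python
from st import *
nest()
```

```text
t 24.15 p [0.5341 0.1227 0.0677] yhead 16.34 down [-0.001 -0.    -1.   ] F [-1.06  2.56 -0.1 ] T [0.73  0.205 0.058] op 0.503 q [ 0.04  0.21  2.   -0.    0.93 -0.24]
TCP in nest mm 93.0 -0.2 67.7
```

drive_tool:
  steps:
    - [0.35,0,0.22,0,0.3]
    - [0.4,0,0.2,0,0.3]
    - [0.35,0,0.2,0,0.3]
    - [0,0,0,0,0.3]

```text
time: 24.55
eef_pos: [0.536, 0.1167, 0.0568]
tcp_rot: [0.424, 0.566, -0.424, 0.566]
contact_force: [-0.8, 1.7, 0.2]
opening: 0.501
```

drive_tool:
  steps:
    - [0.4,0,0.18,0,0.3]
    - [0.4,0,0.17,0,0.3]
    - [0.35,0,0.16,0,0.3]
    - [0,0,0,0,0.3]

```text
time: 24.95
eef_pos: [0.5375, 0.1119, 0.0454]
tcp_rot: [0.424, 0.566, -0.424, 0.566]
contact_force: [-0.2, 1.3, 0.5]
opening: 0.502
```

Run:
```python
from st import *
nest()
```

```text
t 24.95 p [0.5375 0.1119 0.0454] yhead 16.33 down [ 0. -0. -1.] F [-0.16  1.33  0.54] T [ 0.408  0.092 -0.008] op 0.502 q [ 0.02  0.24  2.01 -0.    0.89 -0.26]
TCP in nest mm 104.4 0.1 45.4
```

drive_tool:
  steps:
    - [0.3,0,0.1,0,0.3]
    - [0.3,0,0.1,0,0.3]
    - [0.3,0,0.1,0,0.3]
    - [0,0,0,0,0.3]

```text
time: 25.35
eef_pos: [0.5384, 0.109, 0.0366]
tcp_rot: [0.424, 0.566, -0.424, 0.566]
contact_force: [0.2, -0.6, 2.2]
opening: 0.502
```

drive_tool:
  steps:
    - [0.15,0,0.05,0,0.3]
    - [0,0,0,0,0.3]

```text
time: 25.55
eef_pos: [0.5386, 0.1087, 0.0353]
tcp_rot: [0.424, 0.566, -0.424, 0.566]
contact_force: [-0.0, -1.7, 1.9]
opening: 0.501
```

drive_tool:
  steps:
    - [0.1,0,0.0,0,0.3]
    - [0,0,0,0,0.3]

```text
time: 25.75
eef_pos: [0.5387, 0.1087, 0.0344]
tcp_rot: [0.424, 0.566, -0.424, 0.566]
contact_force: [0.5, -2.0, 0.7]
opening: 0.498
```

Run:
```python
from st import *
nest()
```

```text
t 25.75 p [0.5387 0.1087 0.0344] yhead 16.37 down [ 0.001 -0.    -1.   ] F [ 0.46 -2.03  0.72] T [0.022 0.005 0.024] op 0.498 q [ 0.01  0.26  2.01 -0.    0.87 -0.27]
TCP in nest mm 107.8 0.3 34.4
```

drive_tool:
  steps:
    - [0.1,0,0,0,0.3]
    - [0,0,0,0,0.3]

```text
time: 25.95
eef_pos: [0.5387, 0.1088, 0.0335]
tcp_rot: [0.424, 0.566, -0.424, 0.566]
contact_force: [1.0, -1.3, 2.5]
opening: 0.5
```

drive_tool:
  steps:
    - [0.1,0,0,0,0.3]
    - [0,0,0,0,0.3]
    - [0,0,0,0,0.3]

```text
time: 26.25
eef_pos: [0.5389, 0.1087, 0.0333]
tcp_rot: [0.424, 0.566, -0.424, 0.566]
contact_force: [-1.7, -2.9, 7.0]
opening: 0.502
```

The force jumped to 7 N at TCP z 0.033, so the plate is flat on the nest. I ease off slightly and hold, then push nose-first.

drive_tool:
  steps:
    - [-0.05,0,0,0,0.3]
    - [0,0,0,0,0.3]
    - [0,0,0,0,0.3]
    - [0,0,-0.2,0,0.3]
    - [0,0,-0.2,0,0.3]
    - [0,0,-0.2,0,0.3]
    - [0,0,0,0,0.3]
  force: 40

```text
time: 26.95
eef_pos: [0.5375, 0.1147, 0.0335]
tcp_rot: [0.424, 0.566, -0.423, 0.567]
contact_force: [0.5, -3.1, 5.7]
opening: 0.501
```

drive_tool:
  steps:
    - [0,0,-0.2,0,0.3]
    - [0,0,-0.2,0,0.3]
    - [0,0,-0.2,0,0.3]
    - [0,0,0,0,0.3]

```text
time: 27.35
eef_pos: [0.5358, 0.1205, 0.0335]
tcp_rot: [0.424, 0.566, -0.423, 0.567]
contact_force: [0.7, -2.5, 5.6]
opening: 0.504
```

Run:
```python
from st import *
nest()
```

```text
t 27.35 p [0.5358 0.1205 0.0335] yhead 16.38 down [ 0.002 -0.    -1.   ] F [ 0.69 -2.47  5.56] T [-0.144  0.132  0.036] op 0.504 q [ 0.04  0.26  2.01 -0.    0.87 -0.25]
TCP in nest mm 95.7 0.9 33.5
```

drive_tool:
  steps:
    - [-0.04,0,-0.1,0,0.3]
    - [0,0,-0.1,0,0.3]
    - [0,0,0,0,0.3]

```text
time: 27.65
eef_pos: [0.5348, 0.1224, 0.0335]
tcp_rot: [0.424, 0.566, -0.424, 0.566]
contact_force: [1.2, -1.9, 4.5]
opening: 0.504
```

drive_tool:
  steps:
    - [0,0,-0.1,0,0.3]
    - [0,0,-0.1,0,0.3]
    - [0,0,0,0,0.3]

```text
time: 27.95
eef_pos: [0.5342, 0.1243, 0.0335]
tcp_rot: [0.424, 0.566, -0.424, 0.566]
contact_force: [2.3, -2.4, 5.6]
opening: 0.504
```

drive_tool:
  steps:
    - [0,0,-0.1,0,0.3]
    - [0,0,0,0,0.3]

```text
time: 28.15
eef_pos: [0.5339, 0.1252, 0.0335]
tcp_rot: [0.424, 0.566, -0.424, 0.566]
contact_force: [1.3, -3.5, 4.5]
opening: 0.5
```

drive_tool:
  steps:
    - [0,0,-0.1,0,0.3]
    - [0,0,0,0,0.3]

```text
time: 28.35
eef_pos: [0.5336, 0.1261, 0.0335]
tcp_rot: [0.424, 0.566, -0.424, 0.566]
contact_force: [1.0, -1.6, 5.1]
opening: 0.506
```

drive_tool:
  steps:
    - [0,0,-0.1,0,0.3]
    - [0,0,0,0,0.3]

```text
time: 28.55
eef_pos: [0.5335, 0.1265, 0.0335]
tcp_rot: [0.423, 0.566, -0.424, 0.567]
contact_force: [0.5, -5.1, 6.4]
opening: 0.498
```

drive_tool:
  steps:
    - [0,0,-0.1,0,0.3]
    - [0,0,0,0,0.3]

```text
time: 28.75
eef_pos: [0.5336, 0.1266, 0.0335]
tcp_rot: [0.423, 0.565, -0.424, 0.567]
contact_force: [1.3, -8.2, 4.1]
opening: 0.502
```

drive_tool:
  steps:
    - [0,0,-0.1,0,0.3]
    - [0,0,0,0,0.3]

```text
time: 28.95
eef_pos: [0.5336, 0.1266, 0.0336]
tcp_rot: [0.422, 0.565, -0.424, 0.568]
contact_force: [3.0, -11.1, 3.7]
opening: 0.505
```

Run:
```python
from st import *
nest()
```

```text
t 28.95 p [0.5336 0.1266 0.0336] yhead 16.46 down [ 0.002 -0.005 -1.   ] F [  3.01 -11.12   3.72] T [-1.526 -0.305  0.002] op 0.505 q [ 0.05  0.26  2.01 -0.01  0.87 -0.23]
TCP in nest mm 89.1 0.5 33.6
```

The shoe is felt: the TCP stopped at nest x 89.1 after 19 mm of travel, with the force risen to 11.5 N. I hold it there.

drive_tool:
  steps:
    - [0,0,0,0,0.3]
    - [0,0,0,0,0.3]
    - [0,0,0,0,0.3]
    - [0,0,0,0,0.3]
    - [0,0,0,0,0.3]
    - [0,0,0,0,0.3]
    - [0,0,0,0,0.3]

```text
time: 29.65
eef_pos: [0.5336, 0.1266, 0.0335]
tcp_rot: [0.422, 0.565, -0.424, 0.568]
contact_force: [2.6, -10.6, 3.7]
opening: 0.498
```

Run:
```python
from st import *
nest(); s=cam("side")
cv2.imwrite("pics/hold_s.png",s["img"])
```

```text
t 29.65 p [0.5336 0.1266 0.0335] yhead 16.45 down [ 0.002 -0.005 -1.   ] F [  2.59 -10.59   3.68] T [-1.529 -0.252 -0.003] op 0.498 q [ 0.05  0.26  2.01 -0.01  0.87 -0.23]
TCP in nest mm 89.1 0.4 33.5
```

drive_tool:
  steps:
    - [-0.05,0,0.15,0,0.3]
    - [0,0,0.1,0,0.3]
    - [0,0,0,0,0.3]
    - [0,0,0,0,0.7]
    - [0,0,0,0,0.9]
    - [0,0,0,0,0.9]
    - [0,0,0,0,0.9]
  force: 20

```text
time: 30.4
eef_pos: [0.5325, 0.127, 0.0332]
tcp_rot: [0.423, 0.567, -0.424, 0.566]
contact_force: [0.7, -0.6, -0.3]
opening: 0.901
```

Run:
```python
from st import *
nest()
```

```text
t 30.4 p [0.5325 0.127  0.0332] yhead 16.39 down [-0.001  0.    -1.   ] F [ 0.67 -0.6  -0.29] T [-0.057  0.018  0.028] op 0.901 q [ 0.05  0.26  2.01  0.    0.87 -0.24]
TCP in nest mm 88.4 -0.5 33.2
```

drive_tool:
  steps:
    - [-1,0,0,0,0.9]
    - [-2,0,0,0,0.9]
    - [-4,0,0,0,0.9]
    - [-5,0,0,0,0.9]
    - [-5,0,3,0,0.9]
    - [0,0,5,0,0.9]
    - [0,0,5,0,0.9]
    - [0,0,5,0,0.9]
    - [0,0,5,0,0.9]
    - [0,0,4,0,0.9]

```text
time: 31.4
eef_pos: [0.6082, -0.1308, 0.1973]
tcp_rot: [0.424, 0.566, -0.424, 0.566]
contact_force: [-0.7, 0.7, 0.2]
opening: 0.896
```

Run:
```python
from st import *
nest(); t=cam("top"); s=cam("side")
cv2.imwrite("pics/c10.png",np.hstack([crop(t,100,180,130,100,3),crop(s,205,150,130,100,3)]))
# expected pixels, home with stud at x=+8.5 in the plate
f=lambda x,y,h:N(x-.0085,y,.015+h)
for n,q in(("noseL",(-.0285,-.034,.004)),("noseR",(-.0285,.034,.004)),("rearR",(.0285,.034,.004)),("griptop",(.097,0,.04))):
    print(n,"top",((proj(t,f(*q))-[100,180])*3).round(),"side",((proj(s,f(*q))-[205,150])*3+[390,0]).round())
```

```text
t 31.4 p [ 0.6082 -0.1308  0.1973] yhead 16.3 down [ 0. -0. -1.] F [-0.75  0.68  0.23] T [ 0.062 -0.036  0.005] op 0.896 q [-0.37  0.2   1.74 -0.    1.2  -0.66]
TCP in nest mm 357.1 -0.7 197.3
noseL top [159. 194.] side [514. 135.]
noseR top [136.  95.] side [590. 121.]
rearR top [220.  72.] side [621. 141.]
griptop top [324.  83.] side [621. 128.]
```

View pics/c10.png

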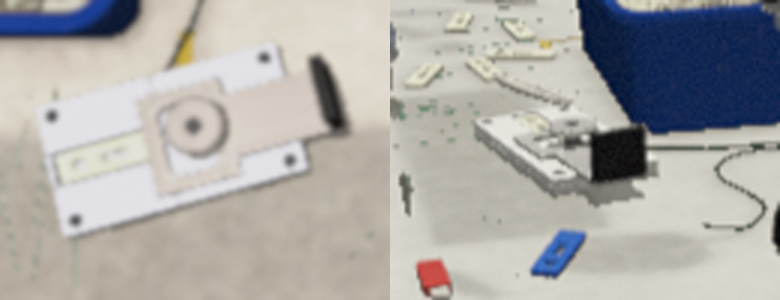

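The plate lies flat and straight with the head through the eye. Its nose corners at crop (157,195) and (138,95) match the predicted home position to within 2 crop pixels. The cassette is in its pocket, the rear bar is under the head, and nothing else has been disturbed.

```bash
python3 -c "
from plant import sign_off
print(sign_off())"
```

```text
the job is handed in; nothing more can be done
None
```

The plate is hooked under the stud head, pressed home against the stop shoe and released, and I handed the job in at about 31 s.

**What I did**
- **Grip:** I gripped the bar across its 44 mm width so the plate could turn in the pads. Easing the jaws only let it slide down, and lifting sharply gave only about 0.18 rad of tilt. Levering the nose against the nest's end face brought it to about 0.7 rad. A force reading peaked at about 14 N there.
- **Hook:** I slid the nose bar under the head until the neck was felt at about 3 N, then lowered the grip until the plate lay flat.
- **Press home:** I pushed it nose-first until it stopped dead after about 19 mm. It held at about 11 N for 0.7 s before I opened the jaws and withdrew.

**Last checks**
- In the final pictures the plate lies flat and straight with its rear bar under the head. Its nose corners are within about 2 enlarged pixels (roughly 1–2 mm) of the predicted home position.
- The stud axis is about 8.5 mm behind the plate's origin, inside the 2–12.5 mm window.
- The cassette is in its pocket. The USB key appears unmoved in the last crop. The loupe was outside that crop and the mouse only at its edge, so neither was re-measured, but the arm never came near them.
- Two readings disagreed slightly with my model. The neck was felt about 1.5 mm later than predicted, and the tilt read 0.7–0.8 rad in one side picture against 0.68 from the lever geometry. Feeling for contact settled both.

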